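Refit the goods pan on the dial scale and hold it at half scale

ROBOT

A 7-joint arm with a two-finger parallel gripper is mounted at the origin on the work surface. World frame = base frame: x ahead of the robot, y to its left, z up, the work surface at z = 0. Lengths are in m, angles in rad, forces in N, time in s.
With the tool pointing down it reaches from about 0.4 to 0.9 m from the base axis. Payload 5.5 kg.
Tool frame: the origin (TCP) lies on the centre line of the jaws, within the pads' length; the fingertips stand 19 mm ahead of it and the grasp point (between the pads) is the TCP; z points along the fingers, y is the line along which they close (so a half turn about z gives the same grasp; the last joint's range is limited). The gripper opens to 92 mm and grips with 3 to 60 N. Pads are 19 mm wide; open, the fingers measure 130 mm over their backs; the gripper's body (75 mm by 190 mm) begins 47 mm behind the grasp point.
Start: joints at [-1.08, 0.501, -0.427, 1.55, 0.221, 1.138, -0.21], TCP at [0.147, 0.633, 0.246] pointing down, gripper open.
Joint ranges: [-2.88, 2.88], [-0.31, 2.03], [-1.54, 1.56], [0.2, 2.42], [-1.41, 4.55], [0.19, 2.02], [-2.57, 2.57]. Speed limits (rad/s): [2.57, 2.57, 3.14, 3.14, 3.14, 3.14, 3.14].

INTERFACE

Orientations are given as [roll, pitch, yaw] about the fixed x, y, z axes, in that order (R = Rz(yaw) Ry(pitch) Rx(roll)).
In Python, from workcell import robot gives the robot as it stands.
- The arm moves only by the shell command python3 -m inch 'ROWS'. ROWS is JSON, a list of rows, each a list of 5 numbers: the shift along the tool's x, y, z scaled (see below), then the turn about the tool's z scaled (see below), then the gripper's target within -1 to 1 (shut at 1, half-way at 0, fully open at -1). In form: [[dx, dy, dz, roll, grip], ...]. A call has 1 to 12 rows; each row is the pose to reach, as a shift and turn from the pose commanded when the call began, along the tool's axes at that moment, turning the shorter way round; what a row does not reach only later rows make up. The controller multiplies each number of a shift by 300 mm and each number of a turn by pi rad. A row lasts 1/10 s, in which the tool goes at most 50 mm and 8.59 degrees, less where a joint would pass 70% of its speed; a pose out of reach is approached as far as the arm can. A call with a number of a shift or a turn outside -1 to 1 is refused whole. A call with a gripper value outside its range is refused whole. The fingers move at their own pace and stop on an object; the grip force is fixed at half the most. Time passes only in rows, so rows that repeat a pose let the fingers close. It gives the time, the measured TCP pose, the force, the opening and the grip force at its end, in the units of the state.
- robot.read_state(): the state, without advancing time (a new reading comes with each control period).
- robot.get_image(name): name is "scene" or "top" or "wrist"; returns a dict with "pixels" (420x560x3 uint8, red, green, blue), "mtx" (3x3 intrinsics, pixels), "D" ([k1, k2, p1, p2, k3] as OpenCV has them; the pictures are not rectified), "pose" (4x4, takes a point from camera to world coordinates). Camera axes: x right, y down, z forward; pixel columns grow to the right and rows downward; lengths in m; the calibration is good to about 2 mm. A picture is of the moment at which its call begins. There is no depth.
- robot.close_job(): hands the job in; it is judged then, once.
The state is a dict: "time": time; "joints": joint angles; "joint_vel": joint speeds; "joint_efforts": joint torques, N m; "position": TCP position; "ee_rot": TCP orientation; "wrist_force": force on the tool from outside, world axes, zero at the start; "ft_torque": the same for the moment, N m; "gripper_width": opening from 0.0 (shut) to 1.0 (fully open); "finger_force": force on a finger pad.
Only numpy, scipy, OpenCV 4.12 (cv2) and the standard library are available. Lean on these libraries where they do the work, as an engineer would, in place of code of your own. Each camera call takes 0.05 s, during which the arm holds its last target. There are 200 camera calls.

TASK

Put the loose goods pan back on the dial scale: pick it up by its bridge handle, lower it gently onto the scale, sliding it about if need be, until the socket under it drops over the locating pin and the pan sits flat on the four rubber pads. Then press the pan down by its handle until the pointer stands about half-way round the dial (never all the way to the bottom stop), and finish while still gripping the handle and holding it there, so that I can read the dial. Leave everything else on the table where it is.

Things in the scene. Friction and masses are not known exactly. Their poses are not given: they have to be found in the camera images.
- pan_grip (a point): Centre of the handle grip of the loose goods pan, a round steel dish 210 mm across, 0.28 to 0.44 kg. The grip is a wooden bar 130 mm long (this point's y), 22 wide (x), 24 tall (z), bridging the dish on 8 mm rods that rise from the rim 101 mm either side. Bar centre: straight above the socket, 109 mm above the pan's lowest face, 92 mm above the dish floor. The pan starts level on the table, z up.
- pan_socket (a point): Centre of the socket's mouth in the lowest face of the pan, on the pan's axis; axes as pan_grip. Under the dish is a flat disc 80 mm across and 14 mm thick with a plain hole 16 mm across, 14 mm deep (closed above by the dish's floor).
- pan: The same loose pan as a whole; its origin is the same point as pan_socket. Its rim is 46 mm above its lowest face.
- scale: Dial scale, fixed on the table: white housing, flat top 85 mm high, reaching from -100 to +175 mm in its x and +-95 mm in y. Origin on the table straight below the locating pin; x points to the sloping front with the round dial (102 mm across; pointer at the top when empty, one full turn = 20 mm of sinking).
- pin_tip (a point): Top of the locating pin: upright, steel, 12 mm across, top tapering to 7 mm, 130 mm above the table unloaded. It stands amid a four-armed steel spider that sinks under load, pin and all. Four rubber pads 18 mm across stand on the arms 75 mm from the pin, tops 1 mm above its tip. Pan home: its floor lies on the pads, pin in the socket with 2 mm play all round, pan_socket 13 mm below pin_tip.
- platform (a joint): How far the spider with pin and pads has sunk, in m: 0 unloaded (top stop), 0.020 at the bottom stop; 0.010 is half-way round the dial. The first 1.5 N of load does not move it, then it sinks 1 mm for each N: the pan alone sinks it 1 to 3 mm, half-way takes about 11.5 N in all.
- jute_spool: Leave alone: small upright spool of brown jute twine, 48 mm across, 64 mm tall; origin at the centre of its underside.
- label_roll: Leave alone: roll of white labels lying flat, 104 mm across, 52 mm tall, open core; origin at the centre of its underside.
- salt_jar: Leave alone: glass jar with a cork-coloured cap, 68 mm across, 105 mm tall; origin at the centre of its underside.
- drink_can: Leave alone: bare metal drink can, 66 mm across, 123 mm tall; origin at the centre of its underside.
- soap_a: Leave alone: pale wrapped soap bar, 85 x 58 x 30 mm; origin at the centre of its underside.
- soap_b: Leave alone: a second pale soap bar, 85 x 58 x 30 mm; origin at the centre of its underside.
- twine_ball: Leave alone: lying spool of green twine, 38 mm across, 70 mm long; origin at its underside.

How it is judged:
On the way, in this order (a step that is already met when the one before it is completed fails the run):
1. the pan is lifted clear of the table in the gripper (height (world z) of pan_socket above 0.05 m and contact force between the fingers and pan above 2 N), for 0.1 s.
2. the pan has dropped over the locating pin and sits flat on the pads (horizontal distance between pan_socket and pin_tip below 0.004 m and z of pan_socket in the frame of pin_tip below -0.01 m and angle between pan_socket's own z axis and vertical below 0.06 rad), for 0.1 s.
At the end, for the whole second after the job is handed in: The pan is home on the scale: socket within 4 mm of the pin's axis and 10 mm or more down over its tip, tilt under 0.06 rad; its handle is still gripped (over 2 N, within 60 mm of the bar's centre) and pressed steadily so that the spider has sunk 6.5 to 13.5 mm of its 20 mm (all of step 2 and value of joint platform between 0.0065 and 0.0135 m and linear speed of pan below 0.02 m/s and contact force between the fingers and pan above 2 N and distance between the grasp point and pan_grip below 0.06 m); the arm keeps its last pose, push and grip.
It fails at once if the scale is driven down to its bottom stop (value of joint platform above 0.0185 m).
It fails at once if the pan is dropped or banged on the scale (over 40 N) (contact force between pan and scale above 40 N).
It fails at once if another thing on the table is moved by more than 20 mm (distance of any of jute_spool, label_roll, salt_jar, drink_can, soap_a, soap_b, twine_ball from where it was at the start of the episode above 0.02 m).
It also fails if it takes over 51 s, if anything falls off the work surface, if the arm or the gripper's body presses on something with over 40 N, if the wrist force passes 120 N, or if a joint passes its speed limit or range.

## Working session

There is one attempt and no reset: what is moved stays moved. The work goes in short steps, Python scripts to look and compute and a shell command to move; the robot and the scene stay as the last step left them, time stands still between calls to the robot, and variables do not carry over. Pictures are saved under pics/ and viewed, at most 10 in all, crops included, and the job is handed in when it is done.

```bash
mkdir -p pics; cat > h.py <<'E'
import cv2, numpy as np
from workcell import robot
def grab(name, fn=None):
    im=robot.get_image(name)
    im={k:np.array(v) for k,v in im.items()}
    if fn: cv2.imwrite('pics/'+fn, im['pixels'][:,:,::-1])
    return im
def ray(im,uv):
    p=cv2.undistortPoints(np.array([[uv]],float),im['mtx'].astype(float),im['D'].astype(float))[0,0]
    d=im['pose'][:3,:3]@np.array([p[0],p[1],1.]); return im['pose'][:3,3],d
def onplane(im,uv,z):
    o,d=ray(im,uv); return o+d*(z-o[2])/d[2]
def proj(im,P):
    T=np.linalg.inv(im['pose']); r,_=cv2.Rodrigues(T[:3,:3])
    return cv2.projectPoints(np.array(P,float).reshape(-1,3),r,T[:3,3],im['mtx'].astype(float),im['D'].astype(float))[0][:,0]
E
python3 - <<'E'
from h import *
a=grab('top','t0.png');b=grab('scene','s0.png')
for i in(a,b):print(i['pose'].round(3).tolist())
s=robot.read_state();print(s)
E
```

```text
[[-0.013, -0.988, 0.156, 0.41], [-1.0, 0.008, -0.029, 0.012], [0.027, -0.156, -0.987, 1.263], [0.0, 0.0, 0.0, 1.0]]
[[-0.88, 0.307, -0.361, 1.199], [0.474, 0.588, -0.655, 1.073], [0.011, -0.748, -0.664, 1.178], [0.0, 0.0, 0.0, 1.0]]
{'time': 0.1, 'joints': array([-1.07982572,  0.50176864, -0.42679866,  1.55134411,  0.22079645,
        1.1383196 , -0.21035155]), 'joint_vel': array([ 1.14429662e-03, -3.62675224e-04, -2.34747966e-03, -2.11895441e-03,
       -1.48664047e-03,  3.30314205e-04,  1.95761818e-05]), 'joint_efforts': array([-1.04489224e-02, -5.67869425e+01, -5.83787352e+00, -2.79911703e+01,
       -6.89444924e-02,  2.41694483e-02,  3.79691414e-05]), 'position': array([0.14668112, 0.63261017, 0.24477271]), 'ee_rot': array([-3.13980614e+00, -5.99590428e-05,  2.91380927e+00]), 'wrist_force': array([ 0.15009515, -0.24873782,  0.64601588]), 'ft_torque': array([ 0.03010759, -0.00634719,  0.03274853]), 'finger_force': 0.0, 'gripper_width': 1.0009352889612886}
```

View pics/t0.png

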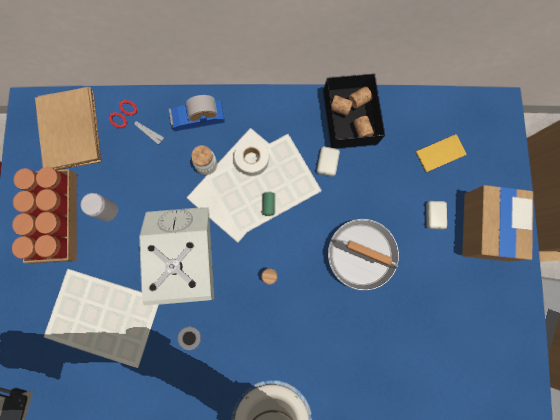

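View pics/s0.png

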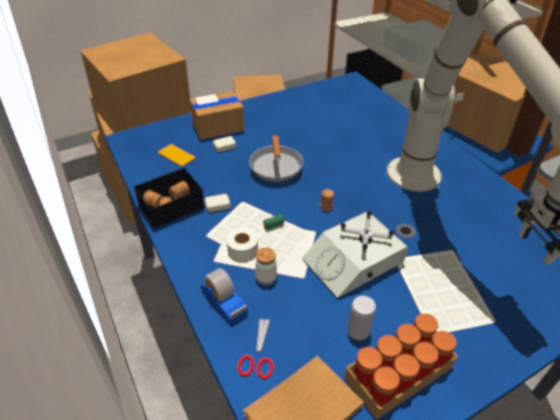

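The top view shows the pan at about (364,254), with its wooden bar running from (347,246) to (392,264). The scale's pin is at about (175,267), with four dark pads around it. The jute spool stands between them at (269,276).

```bash
python3 - <<'E'
from h import *
a=grab('top');b=grab('scene')
def bar(im,x0,x1,y0,y1):
    hsv=cv2.cvtColor(im['pixels'],cv2.COLOR_RGB2HSV)
    m=cv2.inRange(hsv,(3,110,60),(20,255,255)); k=np.zeros_like(m);k[y0:y1,x0:x1]=m[y0:y1,x0:x1]
    c=max(cv2.findContours(k,0,1)[0],key=cv2.contourArea);r=cv2.minAreaRect(c);return r,cv2.boxPoints(r)
r,bx=bar(a,325,405,215,290);print(r)
bx=bx[np.argsort(bx[:,0])];e=[onplane(a,bx[:2].mean(0),.117),onplane(a,bx[2:].mean(0),.117)]
c=(e[0]+e[1])/2;d=e[1]-e[0];print('bar',c,np.linalg.norm(d),np.degrees(np.arctan2(d[1],d[0])))
r2,_=bar(b,255,300,125,175);print('scene',r2, 'proj',proj(b,[c[0],c[1],.112]))
# pan rim
hsv=cv2.cvtColor(a['pixels'],cv2.COLOR_RGB2HSV)
m=cv2.bitwise_not(cv2.inRange(hsv,(95,120,0),(125,255,255)));k=np.zeros_like(m);k[215:295,322:405]=m[215:295,322:405]
cc=max(cv2.findContours(k,0,1)[0],key=cv2.contourArea);(u,v),rr=cv2.minEnclosingCircle(cc);print('rim',u,v,rr,onplane(a,(u,v),.046))
g=cv2.cvtColor(a['pixels'],cv2.COLOR_RGB2GRAY);k=np.zeros_like(g);k[232:297,143:205]=(g[232:297,143:205]<70)*255
n,_,st,ce=cv2.connectedComponentsWithStats(k)
P=[]
for i in range(1,n):
    if st[i,4]>8:P.append(onplane(a,ce[i],.131));print(ce[i],st[i,4],P[-1])
T=a['pixels']; cv2.imwrite('pics/t1.png',cv2.resize(T[200:310,130:220,::-1],None,fx=5,fy=5))
E
```

```text
((368.99468994140625, 252.82034301757812), (46.61543273925781, 7.466798782348633), 22.750978469848633)
bar [ 0.47710581 -0.27470768  0.117     ] 0.128985478121888 -113.51080303002672
scene ((276.0060729980469, 145.5548858642578), (19.215089797973633, 5.411145210266113), 83.6598129272461) proj [[276.73683709 146.32512382]]
rim 363.5191955566406 253.6697540283203 36.619232177734375 [ 0.47899957 -0.27602895  0.046     ]
[189.40740741 244.92592593] 27 [0.50304473 0.21765292 0.131     ]
[150.69230769 247.88461538] 26 [0.49585879 0.32249567 0.131     ]
[180.77777778 265.44444444] 9 [0.44794548 0.23991179 0.131     ]
[191.6969697  283.90909091] 33 [0.39855298 0.20975591 0.131     ]
[152.5 287. ] 26 [0.39117469 0.31453699 0.131     ]
```

View pics/t1.png

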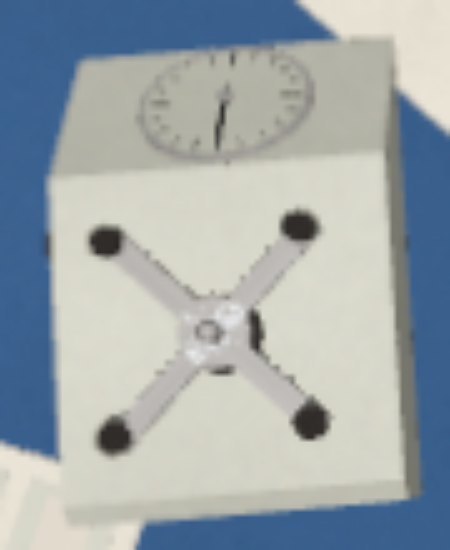

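```bash
cat >> h.py <<'E'
from scipy.spatial.transform import Rotation as R
def goto(x,y,z,yawdeg=None):
    s=robot.read_state();r=R.from_euler('xyz',s['ee_rot'])
    d=r.inv().apply(np.array([x,y,z])-s['position'])/.3
    t=0 if yawdeg is None else -((yawdeg-np.degrees(s['ee_rot'][2])+180)%360-180)/180
    print('units',d.round(4),'turn',round(t,4))
E
python3 -c "
from h import *
goto(.42,.43,.34,115)"
```

```text
units [-1.0401 -0.4534 -0.316 ] turn 0.2886
```

```bash
python3 -m inch '[[-0.12,-0.06,-0.04,0.04,-1],[-0.28,-0.13,-0.09,0.08,-1],[-0.42,-0.2,-0.13,0.12,-1],[-0.56,-0.27,-0.18,0.16,-1],[-0.7,-0.34,-0.22,0.2,-1],[-0.84,-0.4,-0.27,0.24,-1],[-0.95,-0.45,-0.31,0.28,-1],[-0.95,-0.45,-0.31,0.28,-1],[-0.95,-0.45,-0.31,0.28,-1]]'; python3 -c "
from h import *
print(robot.read_state()['joints'].round(2))
goto(.55,.16,.34,95)"
```

```text
time: 1.1
position: [0.3946, 0.4367, 0.3389]
ee_rot: [3.141, -0.0, 2.033]
wrist_force: [-0.5, 1.1, -0.9]
gripper_width: 1.0
finger_force: 0.0
[-0.74  0.29 -0.18  1.6   0.05  1.25 -0.47]
units [-1.0565  0.0527 -0.0041] turn 0.1192
```

```bash
python3 -m inch '[[-0.12,0,0,0.03,-1],[-0.28,0,0,0.06,-1],[-0.43,0,0,0.09,-1],[-0.58,0,0,0.12,-1],[-0.73,0,0,0.12,-1],[-0.87,0,0,0.12,-1],[-1,0,0,0.12,-1],[-1,0,0,0.12,-1]]'; python3 -c "
from h import *
print(robot.read_state()['joints'].round(2))
goto(.52,-.1,.31,75)"
```

```text
time: 1.9
position: [0.5295, 0.1639, 0.338]
ee_rot: [-3.141, 0.003, 1.652]
wrist_force: [0.3, 0.3, -0.5]
gripper_width: 0.997
finger_force: 0.0
[-0.39  0.22  0.05  1.69 -0.01  1.23 -0.26]
units [-0.874  -0.1026  0.0959] turn 0.1091
```

```bash
python3 -m inch '[[-0.12,0,0,0.03,-1],[-0.27,-0.03,0.02,0.06,-1],[-0.42,-0.05,0.04,0.09,-1],[-0.57,-0.07,0.06,0.11,-1],[-0.72,-0.09,0.08,0.11,-1],[-0.87,-0.1,0.1,0.11,-1],[-0.87,-0.1,0.1,0.11,-1],[-0.87,-0.1,0.1,0.11,-1]]'; python3 -c "
from h import *
goto(.478,-.275,.24,66.5)"
```

```text
time: 2.7
position: [0.5203, -0.0925, 0.3079]
ee_rot: [-3.14, -0.001, 1.312]
wrist_force: [-0.3, 0.1, 0.2]
gripper_width: 1.004
finger_force: 0.0
units [-0.6244  0.0194  0.226 ] turn 0.0483
```

```bash
python3 -m inch '[[-0.12,0,0.05,0.02,-1],[-0.27,0.01,0.1,0.04,-1],[-0.42,0.02,0.15,0.048,-1],[-0.56,0.02,0.2,0.048,-1],[-0.624,0.02,0.226,0.048,-1],[-0.624,0.02,0.226,0.048,-1],[-0.624,0.02,0.226,0.048,-1]]'; python3 -c "
from h import *
w=grab('wrist','w0.png');print(w['pose'].round(3).tolist())
print(robot.read_state()['joints'].round(2))
goto(.478,-.275,.11,66.5)
print(proj(w,[.478,-.275,.121]))"
```

```text
time: 3.4
position: [0.4797, -0.2733, 0.2405]
ee_rot: [-3.141, -0.002, 1.164]
wrist_force: [0.4, 1.3, 0.1]
gripper_width: 0.998
finger_force: 0.0
[[0.919, -0.377, -0.118, 0.512], [-0.395, -0.877, -0.273, -0.199], [-0.0, 0.298, -0.955, 0.379], [0.0, 0.0, 0.0, 1.0]]
[ 0.16  0.31  0.37  1.83 -0.13  1.03  0.18]
units [-0.01   -0.0038  0.4363] turn 0.0015
[[276.38419131 215.5943189 ]]
```

View pics/w0.png

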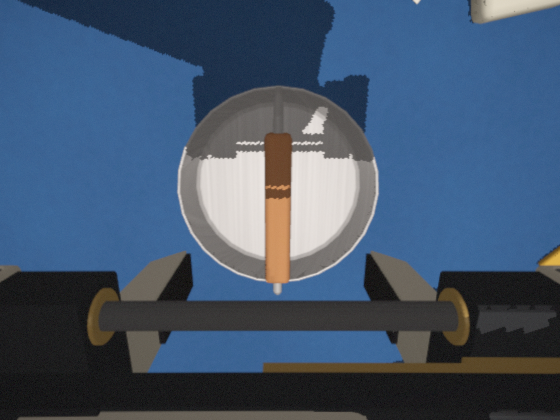

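The wrist view shows the bar vertical in the picture at column ~278. Its far end is at row 133 and its near end at about row 281, well centred between the fingers. Next I check the position along the bar.

```bash
python3 -c "
from h import *
w=grab('wrist')
a=onplane(w,(278,133),.121);
h=cv2.cvtColor(w['pixels'],cv2.COLOR_RGB2HSV);col=h[:,278];print(col[272:292].tolist())
b=onplane(w,(278,280),.121);b2=onplane(w,(278,283),.097);print(a,b,(a+b)/2,np.linalg.norm(a-b),b2)"
```

```text
[[14, 135, 208], [14, 133, 207], [14, 133, 207], [14, 132, 208], [14, 135, 208], [13, 134, 208], [13, 134, 207], [14, 136, 207], [14, 133, 207], [14, 133, 205], [13, 127, 195], [12, 68, 184], [13, 19, 188], [12, 13, 189], [13, 12, 189], [13, 12, 189], [12, 14, 188], [10, 12, 188], [13, 12, 187], [12, 13, 189]]
[ 0.50584621 -0.21422492  0.121     ] [ 0.45624984 -0.33006247  0.121     ] [ 0.48104802 -0.27214369  0.121     ] 0.12600848498910225 [ 0.44977803 -0.34522128  0.097     ]
```

```bash
python3 -m inch '[[0,0,0.1,0,-1],[0,0,0.2,0,-1],[0,0,0.3,0,-1],[0,0,0.38,0,-1],[0,0,0.435,0,-1],[0,0,0.435,0,-1],[0,0,0.435,0,1],[0,0,0.435,0,1],[0,0,0.435,0,1],[0,0,0.435,0,1],[0,0,0.435,0,1],[0,0,0.435,0,1]]'; python3 -m inch '[[0,0,0,0,1],[0,0,0,0,1],[0,0,-0.03,0,1],[0,0,-0.08,0,1],[0,0,-0.18,0,1],[0,0,-0.3,0,1],[0,0,-0.42,0,1],[0,0,-0.54,0,1],[0,0,-0.64,0,1],[0,0,-0.64,0,1],[0,0,-0.64,0,1]]'
python3 -c "
from h import *
w=grab('wrist','w1.png')
goto(.52,-.05,.31,75)"
```

```text
time: 4.7
position: [0.4786, -0.2762, 0.1107]
ee_rot: [3.141, -0.0, 1.161]
wrist_force: [0.5, 0.6, 0.1]
gripper_width: 0.525
finger_force: 0.0
time: 5.8
position: [0.4781, -0.2759, 0.3027]
ee_rot: [3.141, -0.0, 1.161]
wrist_force: [-1.0, 0.3, -4.9]
gripper_width: 0.235
finger_force: 30.0
units [ 0.7459 -0.1696 -0.0284] turn -0.0472
```

View pics/w1.png

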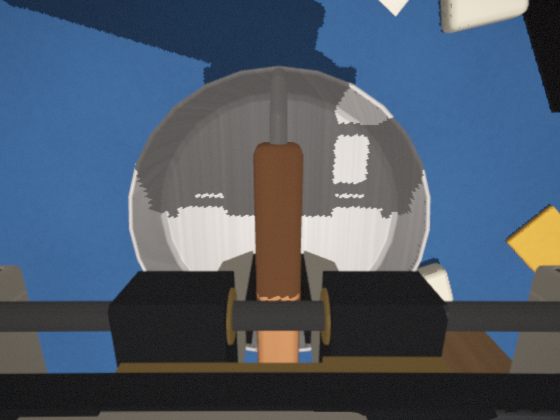

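The pan is held and level, with the bar at column 278. Now I carry it toward the scale and refine the pin estimate.

```bash
python3 -m inch '[[0.1,-0.02,0,-0.02,1],[0.23,-0.05,0,-0.04,1],[0.36,-0.08,-0.01,-0.047,1],[0.5,-0.11,-0.02,-0.047,1],[0.62,-0.14,-0.02,-0.047,1],[0.7,-0.16,-0.02,-0.047,1],[0.746,-0.17,-0.02,-0.047,1],[0.746,-0.17,-0.02,-0.047,1]]'
python3 -c "
from h import *
goto(.447,.19,.31,100)
a=grab('top')
b=grab('scene')
# pin tip
print('pin top',onplane(a,(171.2,265.8),.130))
p=proj(b,[.447,.266,.13])[0];print(p,proj(a,[.447,.266,.13]))
u,v=p.astype(int);cv2.imwrite('pics/s1.png',cv2.resize(b['pixels'][v-45:v+45,u-60:u+60,::-1],None,fx=6,fy=6));print(u,v)"
```

```text
time: 6.65
position: [0.5203, -0.0483, 0.3067]
ee_rot: [-3.138, 0.0, 1.312]
wrist_force: [-0.6, -0.8, -4.4]
gripper_width: 0.235
finger_force: 30.0
units [ 0.7056 -0.4394 -0.0098] turn -0.1379
pin top [0.44723196 0.26591452 0.13      ]
[366.79646669 227.97934056] [[171.1663226  265.88684952]]
366 227
```

View pics/s1.png

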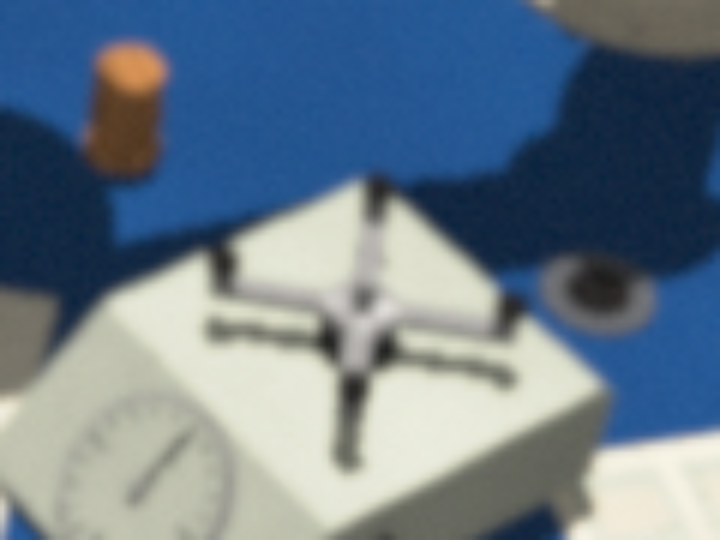

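The scene crop shows the pin tip at crop (362,287), which is full-frame (366,230). The point predicted from the top view is (367,228), so the views agree to about 2 mm.

```bash
python3 -m inch '[[0.08,-0.05,0,-0.03,1],[0.2,-0.12,0,-0.06,1],[0.32,-0.2,0,-0.09,1],[0.44,-0.28,0,-0.12,1],[0.56,-0.35,0,-0.138,1],[0.65,-0.41,0,-0.138,1],[0.7,-0.44,0,-0.138,1],[0.7,-0.44,0,-0.138,1]]'
python3 -c "
from h import *
print(robot.read_state()['joints'].round(2))
goto(.447,.266,.265,105)"
```

```text
time: 7.55
position: [0.4474, 0.1875, 0.3082]
ee_rot: [-3.141, -0.001, 1.744]
wrist_force: [0.0, 0.1, -3.1]
gripper_width: 0.238
finger_force: 30.0
[-0.44  0.11 -0.02  1.89  0.    1.14 -0.28]
units [0.258  0.0437 0.1441] turn -0.0283
```

```bash
python3 -m inch '[[0.06,0.01,0,-0.01,1],[0.13,0.02,0,-0.02,1],[0.2,0.03,0.04,-0.028,1],[0.245,0.04,0.09,-0.028,1],[0.258,0.044,0.13,-0.028,1],[0.258,0.044,0.144,-0.028,1],[0.258,0.044,0.144,-0.028,1],[0.258,0.044,0.144,-0.028,1]]'
python3 - <<'E'
from h import *
s=robot.read_state();p=s['position'];print(p,s['wrist_force'])
a=grab('top');b=grab('scene')
cv2.imwrite('pics/v.png',np.hstack([cv2.resize(a['pixels'][200:330,110:250],(390,362)),cv2.resize(b['pixels'][130:270,290:440],(390,362))])[:,:,::-1])
# predicted projections of rim points along the pan axes for check
y=s['ee_rot'][2]
for im,n in((a,'top'),(b,'scene')):
    th=np.linspace(0,2*np.pi,13)[:-1]
    P=np.c_[p[0]+.105*np.cos(th),p[1]+.105*np.sin(th),np.full(12,p[2]-.063)]
    print(n,proj(im,P).round(0).astype(int).tolist())
E
```

```text
time: 8.35
position: [0.448, 0.264, 0.2651]
ee_rot: [-3.141, 0.001, 1.829]
wrist_force: [-0.2, 0.3, -3.9]
gripper_width: 0.236
finger_force: 30.0
[0.44804917 0.26402182 0.26514462] [-0.17876066  0.26457491 -3.88495595]
top [[167, 223], [146, 229], [130, 244], [124, 265], [129, 286], [144, 301], [165, 307], [186, 301], [201, 285], [207, 264], [202, 244], [187, 229]]
scene [[340, 222], [354, 231], [373, 235], [391, 232], [402, 224], [404, 212], [397, 200], [383, 192], [366, 188], [350, 191], [338, 198], [334, 210]]
```

View pics/v.png

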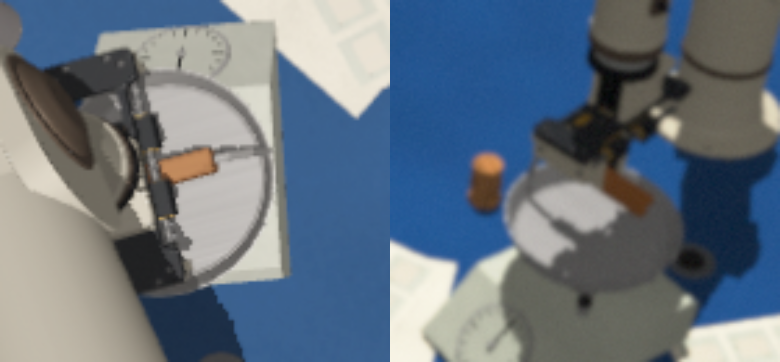

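```bash
python3 -m inch '[[0.007,-0.002,0.02,0,1],[0.007,-0.002,0.04,0,1],[0.007,-0.002,0.055,0,1],[0.007,-0.002,0.067,0,1],[0.007,-0.002,0.074,0,1],[0.007,-0.002,0.081,0,1],[0.007,-0.002,0.088,0,1],[0.007,-0.002,0.095,0,1],[0.007,-0.002,0.102,0,1],[0.007,-0.002,0.102,0,1],[0.007,-0.002,0.102,0,1]]'
python3 -c "
from h import *
s=robot.read_state();print(s['position'],s['wrist_force'],s['ft_torque'])"
```

```text
time: 9.55
position: [0.4472, 0.2665, 0.2351]
ee_rot: [3.141, 0.0, 1.829]
wrist_force: [0.4, -1.5, 3.3]
gripper_width: 0.236
finger_force: 30.0
[0.44723392 0.26653468 0.23508864] [ 0.38513771 -1.5033726   3.3153617 ] [-0.33673352  0.18119044  0.06722056]
```

Fz rose by 7 N at TCP height 0.235, so the disc is resting on the pin tip and has not dropped. I'll slide under light load, first toward +x,+y as both views hint.

```bash
python3 -m inch '[[0.002,0.005,-0.006,0,1],[0.004,0.01,-0.006,0,1],[0.006,0.015,-0.006,0,1],[0.006,0.015,-0.006,0,1],[0.006,0.015,-0.006,0,1]]'
python3 - <<'E'
from h import *
s=robot.read_state();p=s['position'];print(s['wrist_force'],s['ft_torque'])
a=grab('top')
g=cv2.GaussianBlur(a['pixels'],(3,3),0).astype(float)
# outer rim edge along rays from predicted centre: strongest colour step between 0.9 and 1.12 R
for z in (p[2]-.063,):
  for t in np.radians(range(-180,180,15)):
    rr=np.arange(.092,.122,.0005)
    q=proj(a,np.c_[p[0]+rr*np.cos(t),p[1]+rr*np.sin(t),np.full(len(rr),z)]).astype(np.float32)
    v=cv2.remap(g.astype(np.float32),q[:,0].reshape(1,-1),q[:,1].reshape(1,-1),1)[0]
    d=np.linalg.norm(v[6:]-v[:-6],axis=1);i=d.argmax();print(round(np.degrees(t)),round(rr[i+3]*1000,1),round(d[i]),end=' | ')
E
```

```text
time: 10.05
position: [0.4493, 0.2692, 0.2357]
ee_rot: [-3.138, 0.001, 1.83]
wrist_force: [-4.1, -3.4, 2.2]
gripper_width: 0.231
finger_force: 30.0
[-4.12083546 -3.35682175  2.1567253 ] [-0.79770335  1.10590411  0.1024444 ]
-180 96.5 36 | -165 106.0 36 | -150 103.5 74 | -135 104.5 89 | -120 104.0 94 | -105 105.5 92 | -90 104.5 68 | -75 105.0 65 | -60 104.5 78 | -45 102.0 70 | -30 102.0 48 | -15 100.0 39 | 0 115.5 43 | 15 93.5 25 | 30 93.5 31 | 45 103.5 49 | 60 106.5 8 | 75 103.0 60 | 90 112.0 15 | 105 100.5 4 | 120 96.0 5 | 135 93.5 5 | 150 96.5 6 | 165 93.5 20 |
```

The lateral force is large (-4.1,-3.4), so the pin tip is engaged in the socket and pushing the pan toward -x,-y. I'll move back that way.

```bash
python3 -m inch '[[-0.003,-0.005,0,0,1],[-0.006,-0.01,0,0,1],[-0.009,-0.014,0,0,1],[-0.009,-0.014,0,0,1],[-0.009,-0.014,0,0,1]]'
python3 -c "
from h import *
s=robot.read_state();print(s['wrist_force'],s['ft_torque'])"
python3 -m inch '[[-0.003,-0.004,0,0,1],[-0.006,-0.007,0,0,1],[-0.006,-0.007,0,0,1],[-0.006,-0.007,0,0,1]]'
```

```text
time: 10.6
position: [0.4481, 0.2668, 0.237]
ee_rot: [3.139, -0.001, 1.83]
wrist_force: [2.7, 0.4, 0.5]
gripper_width: 0.237
finger_force: 30.0
[2.68705624 0.40489116 0.47718836] [ 0.43485792 -0.55207057 -0.20257181]
time: 11.0
position: [0.4458, 0.2644, 0.2367]
ee_rot: [3.14, -0.001, 1.83]
wrist_force: [3.0, 2.3, 1.3]
gripper_width: 0.238
finger_force: 30.0
```

Still no drop. I'll lift clear of the pin and measure where the hanging pan really is relative to the TCP, in both views.

```bash
python3 -m inch '[[0,0,-0.03,0,1],[0,0,-0.05,0,1],[0,0,-0.05,0,1],[0,0,-0.05,0,1],[0,0,-0.05,0,1]]'
cat > rim.py <<'E'
from h import *
from scipy.optimize import least_squares
s=robot.read_state();p=s['position'];print('tcp',p,s['wrist_force'],s['ft_torque'].round(2))
out=[]
for n in('top','scene'):
    im=grab(n);g=cv2.GaussianBlur(im['pixels'],(3,3),0).astype(np.float32);pts=[]
    for t in np.radians(range(0,360,5)):
        rr=np.arange(.094,.116,.0005)
        q=proj(im,np.c_[p[0]+rr*np.cos(t),p[1]+rr*np.sin(t),np.full(len(rr),p[2]-.0645)]).astype(np.float32)
        v=cv2.remap(g,q[:,0].reshape(1,-1),q[:,1].reshape(1,-1),1)[0]
        d=np.linalg.norm(v[4:]-v[:-4],axis=1);i=d.argmax()
        if d[i]>40 and 0<i<len(d)-1: pts.append((t,rr[i+2]))
    pts=np.array(pts);xy=np.c_[pts[:,1]*np.cos(pts[:,0]),pts[:,1]*np.sin(pts[:,0])]
    f=least_squares(lambda c:np.linalg.norm(xy-c[:2],axis=1)-c[2],[0,0,.105],loss='soft_l1',f_scale=.0007)
    print(n,len(pts),'centre-TCP mm',(f.x*1000).round(1),'res',round(1000*np.median(abs(f.fun)),2))
    print(' ',[(int(np.degrees(t)),round(r*1000)) for t,r in pts])
    cv2.imwrite('pics/%s_%.2f.png'%(n,s['time']),im['pixels'][:,:,::-1])
    if n=='scene': cv2.imwrite('pics/z.png',cv2.resize(im['pixels'][150:270,290:450,::-1],None,fx=5,fy=5))
E
python3 rim.py
```

```text
time: 11.5
position: [0.4447, 0.2634, 0.2507]
ee_rot: [-3.139, 0.001, 1.83]
wrist_force: [0.7, 0.8, -1.9]
gripper_width: 0.238
finger_force: 30.0
tcp [0.44465928 0.26336057 0.25072885] [ 0.72600822  0.83394004 -1.91814911] [0.28 0.06 0.02]
top 23 centre-TCP mm [ -0.8   0.4 103.3] res 0.49
  [(75, 104), (80, 96), (205, 106), (215, 109), (220, 104), (225, 103), (230, 103), (235, 104), (239, 103), (245, 104), (250, 105), (255, 103), (260, 102), (265, 96), (280, 96), (290, 103), (295, 113), (300, 103), (305, 103), (310, 103), (315, 102), (320, 103), (325, 103)]Traceback (most recent call last):
  File "rim.py", line 13, in <module>
    pts=np.array(pts);xy=np.c_[pts[:,1]*np.cos(pts[:,0]),pts[:,1]*np.sin(pts[:,0])]
                               ~~~^^^^^
IndexError: too many indices for array: array is 1-dimensional, but 2 were indexed
```

```bash
sed -i 's/d\[i\]>40/d[i]>(40 if n=="top" else 20)/' rim.py; sed -i 's/^    pts=np.array(pts);/    cv2.imwrite("pics\/z.png",cv2.resize(im["pixels"][150:270,290:450,::-1],None,fx=5,fy=5))\n    pts=np.array(pts);/' rim.py; python3 rim.py
```

```text
tcp [0.4448395  0.2634358  0.25083512] [-0.30809785  1.31024491 -2.10033071] [ 0.19  0.11 -0.04]
top 26 centre-TCP mm [ -0.9   0.6 103.4] res 0.76
  [(75, 104), (80, 96), (205, 106), (210, 106), (215, 110), (220, 103), (225, 103), (230, 103), (235, 104), (239, 103), (245, 104), (250, 104), (255, 104), (260, 102), (265, 96), (270, 96), (275, 96), (280, 96), (290, 103), (295, 113), (300, 103), (305, 103), (310, 103), (315, 103), (320, 103), (325, 102)]
scene 14 centre-TCP mm [  5.2   5.  107.6] res 0.55
  [(5, 113), (10, 114), (14, 114), (20, 113), (110, 111), (115, 110), (119, 109), (310, 105), (315, 114), (325, 109), (330, 109), (340, 112), (345, 112), (350, 112)]
```

View pics/z.png

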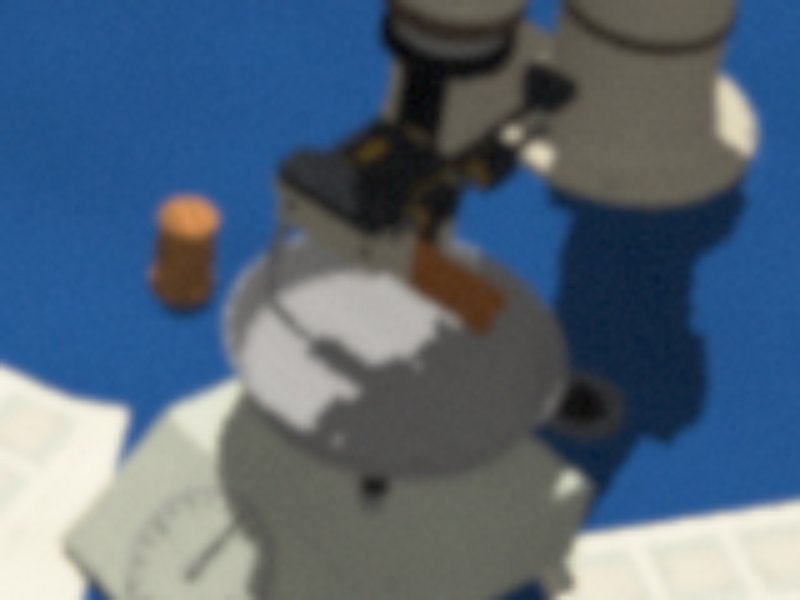

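The crop shows the pan held over the scale with the +y bar end at crop (490,313), i.e. full-frame (388,212.5). I check the tilt by comparing known points with their projections.

```bash
python3 - <<'E'
from h import *
s=robot.read_state();p=s['position'];b=grab('scene');a=grab('top')
y=s['ee_rot'][2];e=np.array([np.cos(y),np.sin(y),0]);f=np.array([-e[1],e[0],0])
P={'end+':p+.065*e,'end- ':p-.065*e,'end+top':p+.065*e+[0,0,.012],'end+botR':p+.065*e+.011*f-[0,0,.012],'end+botL':p+.065*e-.011*f-[0,0,.012],'rimrod+':p+.101*e-[0,0,.063],'rimrod-':p-.101*e-[0,0,.063],'rim+e':p+.105*e-[0,0,.0645],'nearest':p+.105*np.array([.48,.877,0])-[0,0,.0645]}
for k,v in P.items():
    q=proj(b,v)[0];print(k,q.round(1),'crop',((q-[290,150])*5).round(),'top',proj(a,v)[0].round(1))
A=a['pixels'][215:315,110:240,::-1];cv2.imwrite('pics/ta.png',cv2.resize(A,None,fx=6,fy=6))
E
```

```text
end+ [389.8 208.9] crop [499. 294.] top [134.7 272.3]
end-  [355.3 187.5] crop [327. 188.] top [187.2 258. ]
end+top [390.4 205.8] crop [502. 279.] top [133.1 272.2]
end+botR [391.4 210.2] crop [507. 301.] top [137.2 276.8]
end+botL [386.8 213.7] crop [484. 319.] top [135.2 268. ]
rimrod+ [396.1 230.9] crop [530. 404.] top [128.6 276.4]
rimrod- [344.3 197.5] crop [272. 238.] top [205.4 255.5]
rim+e [397.1 232. ] crop [535. 410.] top [127.3 276.9]
nearest [374.  238.8] crop [420. 444.] top [132.1 246.6]
```

View pics/ta.png

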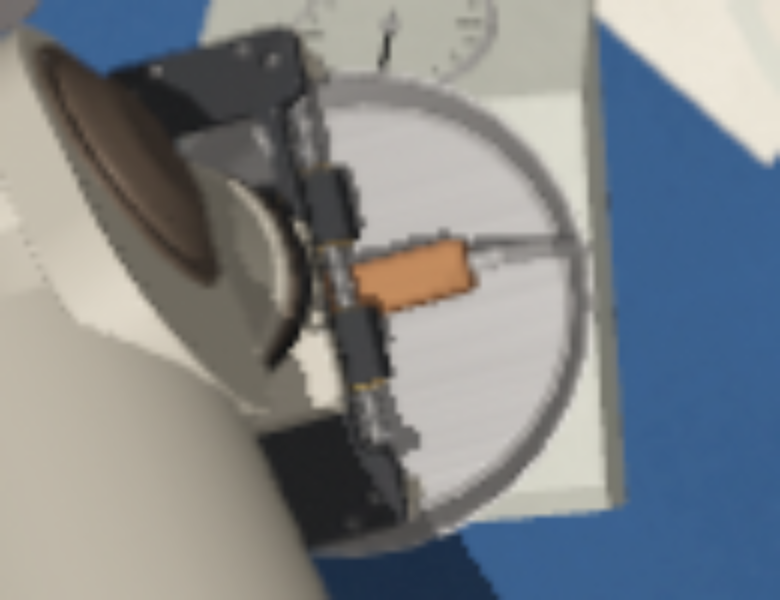

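The scene view puts the near (+y) bar end and rim several pixels lower than a level pan would give, so the pan seems to be tilted in the jaws. I'll check that with the wrist camera numerically.

```bash
python3 - <<'E'
from h import *
s=robot.read_state();p=s['position'];w=grab('wrist','w2.png')
y=s['ee_rot'][2];e=np.array([np.cos(y),np.sin(y),0]);f=np.array([-e[1],e[0],0])
for t in (0,.1,.2,.3):
    # tilt t: +e side down, about the TCP
    ez=lambda d,h:p+e*(d*np.cos(t)+h*np.sin(t))+np.array([0,0,1])*(h*np.cos(t)-d*np.sin(t))
    print(t,'barend',proj(w,ez(.065,.012)).round(1),'rim far',proj(w,ez(.105,-.063)).round(1),'rimside',proj(w,[ez(0,-.063)+.105*f,ez(0,-.063)-.105*f]).round(0).tolist())
w1=cv2.imread('pics/w1.png')[:,:,::-1]
for im in (w1,w['pixels']):
    h=cv2.cvtColor(np.ascontiguousarray(im),cv2.COLOR_RGB2HSV)
    m=(h[:,:,0]<20)&(h[:,:,1]>100);r=np.where(m[:,262:292].sum(1)>15)[0];print('bar rows',r.min(),[int(x) for x in np.where(m[r.min()+10:r.min()+12].any(0))[0][[0,-1]]])
    print('col 262',[[int(c) for c in x] for x in im[40:110:3,258]])
E
```

```text
0 barend [[277.7 153.2]] rim far [[277.8  64.3]] rimside [[118.0, 238.0], [437.0, 238.0]]
0.1 barend [[277.7 148.9]] rim far [[277.8  78.9]] rimside [[119.0, 247.0], [436.0, 247.0]]
0.2 barend [[277.7 146.6]] rim far [[277.8  93.5]] rimside [[120.0, 256.0], [436.0, 257.0]]
0.3 barend [[277.7 146. ]] rim far [[277.8 108. ]] rimside [[120.0, 266.0], [435.0, 266.0]]
bar rows 144 [254, 302]
col 262 [[34, 55, 81], [33, 54, 79], [31, 54, 79], [34, 56, 82], [35, 55, 81], [34, 52, 82], [36, 54, 83], [34, 56, 82], [34, 55, 81], [43, 57, 82], [120, 117, 116], [98, 96, 91], [91, 88, 85], [91, 88, 85], [93, 88, 87], [91, 89, 86], [93, 90, 86], [92, 89, 88], [96, 92, 90], [102, 96, 95], [106, 102, 99], [114, 110, 110], [117, 113, 113], [115, 113, 111]]
bar rows 145 [117, 302]
col 262 [[53, 89, 135], [56, 91, 135], [54, 89, 135], [56, 91, 136], [55, 91, 136], [53, 91, 136], [54, 90, 134], [56, 93, 136], [55, 91, 135], [31, 49, 75], [186, 180, 177], [117, 113, 110], [78, 73, 72], [74, 73, 72], [77, 74, 73], [77, 72, 71], [79, 76, 76], [75, 74, 72], [75, 72, 70], [84, 82, 81], [87, 82, 81], [98, 94, 93], [99, 95, 93], [98, 95, 93]]
```

The rim looks about 7% smaller than expected and the bar end is shifted, so the pan is level but sits about 14 mm low in the jaws (the fingers closed during the lift). The earlier contact was therefore already the pan at home on the pads, and the lateral forces came from the pin walls. I'll re-centre and press gently, watching Fz.

```bash
python3 -m inch '[[0.003,0.005,0,0,1],[0.0045,0.009,0.005,0,1],[0.0045,0.009,0.012,0,1],[0.0045,0.009,0.019,0,1],[0.0045,0.009,0.026,0,1],[0.0045,0.009,0.033,0,1],[0.0045,0.009,0.04,0,1],[0.0045,0.009,0.047,0,1],[0.0045,0.009,0.05,0,1],[0.0045,0.009,0.05,0,1],[0.0045,0.009,0.05,0,1]]'
python3 - <<'E'
from h import *
s=robot.read_state();print(s['position'],s['wrist_force'],s['ft_torque'].round(2))
a=grab('top','t3.png');w=grab('wrist','w3.png');b=grab('scene','s3.png')
x=cv2.resize(a['pixels'][195:240,145:205],(400,300),interpolation=2)
y=cv2.resize(b['pixels'][200:290,290:410],(400,300),interpolation=2)
cv2.imwrite('pics/dial.png',np.hstack([x,y])[:,:,::-1])
E
```

```text
time: 12.95
position: [0.4481, 0.2657, 0.2367]
ee_rot: [3.141, 0.0, 1.83]
wrist_force: [0.3, -2.0, 1.6]
gripper_width: 0.236
finger_force: 30.0
[0.44805111 0.26567442 0.23674959] [ 0.3310829  -1.98568318  1.61415169] [-0.5   0.28  0.05]
```

```bash
python3 -m inch '[[-0.003,0,0.004,0,1],[-0.003,0,0.008,0,1],[-0.003,0,0.012,0,1],[-0.003,0,0.016,0,1],[-0.003,0,0.02,0,1],[-0.003,0,0.021,0,1],[-0.003,0,0.021,0,1],[-0.003,0,0.021,0,1],[-0.003,0,0.021,0,1]]'
python3 - <<'E'
from h import *
for i in range(3): a=grab('top'); s=robot.read_state();print(s['position'],s['wrist_force'],s['ft_torque'].round(2))
b=grab('scene')
x=cv2.resize(a['pixels'][195:240,145:205],(400,300),interpolation=2)
y=cv2.resize(b['pixels'][190:280,290:410],(400,300),interpolation=2)
cv2.imwrite('pics/dial2.png',np.hstack([x,y])[:,:,::-1])
E
```

```text
time: 14.0
position: [0.4482, 0.2651, 0.2306]
ee_rot: [3.141, -0.0, 1.83]
wrist_force: [-0.7, -3.3, 6.1]
gripper_width: 0.239
finger_force: 30.0
[0.44826108 0.26504284 0.23061042] [-0.88025482 -3.59945132  6.57877162] [-0.52  0.57  0.04]
[0.44824463 0.26500625 0.23061216] [-0.97484074 -3.16962518  5.72760735] [-0.53  0.53  0.06]
[0.44821821 0.26506742 0.23062787] [-1.00096095 -3.53608874  6.80541332] [-0.5   0.57  0.09]
```

View pics/dial2.png

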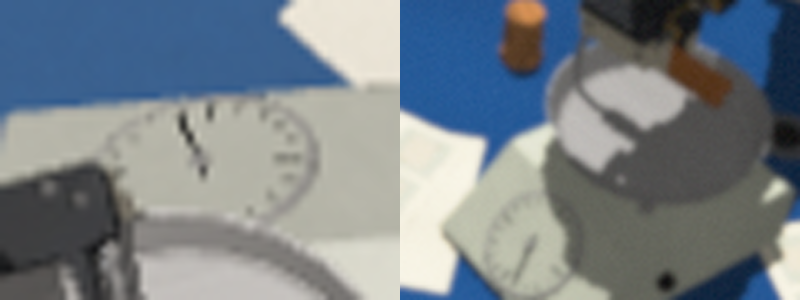

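The dial pointer is close to half-way: in the top view it points up-left, near the half-turn mark. Before handing in, I confirm the pan height in the jaws from the rim extents in the wrist view.

```bash
python3 - <<'E'
from h import *
s=robot.read_state();p=s['position'];w=grab('wrist','w4.png')
y=s['ee_rot'][2];e=np.array([np.cos(y),np.sin(y),0]);f=np.array([-e[1],e[0],0])
th=np.linspace(0,2*np.pi,721)
for h in (0,.005,.010,.014,.018):
  for o in (0,.004):
    c=p+o*e-[0,0,.063+h];q=proj(w,c+.105*(np.cos(th)[:,None]*e+np.sin(th)[:,None]*f))
    print(h,o,'extents',q[:,0].min().round(1),q[:,0].max().round(1),'far row',q[:,1].min().round(1),'bar end',proj(w,p+(.065+o)*e+[0,0,.012-h]).round(1)[0],'bar w',np.ptp(proj(w,[p+.04*e+.011*f+[0,0,.012-h],p+.04*e-.011*f+[0,0,.012-h]])[:,0]).round(1))
print('w1/now rows 190..215 rim edges (blue->grey)')
for im in (cv2.imread('pics/w1.png')[:,:,::-1],w['pixels']):
  for r in (190,205,215):
    sat=cv2.cvtColor(np.ascontiguousarray(im),cv2.COLOR_RGB2HSV)[r,:,1];g=np.where(sat<60)[0];g=g[(g>90)&(g<470)];print(r,g.min(),g.max())
E
```

```text
0 0 extents 115.9 438.8 far row 64.3 bar end [277.6 153.2] bar w 54.3
0 0.004 extents 114.9 439.7 far row 56.5 bar end [277.6 142.5] bar w 54.3
0.005 0 extents 119.4 435.2 far row 65.5 bar end [277.6 151.6] bar w 52.4
0.005 0.004 extents 118.6 436.1 far row 57.8 bar end [277.6 141.3] bar w 52.4
0.01 0 extents 122.9 431.8 far row 66.5 bar end [277.6 150.1] bar w 50.7
0.01 0.004 extents 122.0 432.6 far row 59.1 bar end [277.6 140.2] bar w 50.7
0.014 0 extents 125.5 429.2 far row 67.3 bar end [277.6 149. ] bar w 49.4
0.014 0.004 extents 124.7 430.0 far row 60.1 bar end [277.6 139.3] bar w 49.4
0.018 0 extents 128.0 426.6 far row 68.1 bar end [277.6 147.9] bar w 48.1
0.018 0.004 extents 127.2 427.4 far row 61.0 bar end [277.6 138.5] bar w 48.1
w1/now rows 190..215 rim edges (blue->grey)
190 130 428
205 128 429
215 129 429
190 129 435
205 128 432
215 128 429
```

Rim extents (129–429) and bar width match a pan about 14–16 mm low in the jaws, which puts the socket 13 mm or so over the pin: it is home. Sinking is about 9 mm by load and dial, so I'm handing in.

```bash
python3 -c "
from workcell import robot
print(robot.close_job())"
```

```text
the job is handed in; nothing more can be done
None
```

The job is handed in: by my measurements the pan is home on the locating pin, with its handle still gripped and pressed so the spider has sunk about 9 mm, pointer nearly half-way round; the hand-in returned no verdict.

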